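# Clear, unlatch and open the parts drawer

### The arm

A 6-joint arm with a two-finger parallel gripper is mounted at the origin on a cart in front of the work surface, level with it; the furniture and walls round the work are solid. World frame = base frame: x ahead of the robot, y to its left, z up, the work surface at z = 0. Lengths are in m, angles in rad, forces in N, time in s.
With the tool pointing down it reaches from about 0.3 to 0.875 m from the base axis. Payload 6.4 kg.
Tool frame: the origin (TCP) lies midway between the tips of the shut fingers; the grasp point (between the pads) lies 19 mm behind it; z points along the fingers, y is the line along which they close (so a half turn about z gives the same grasp; the last joint's range is limited). The gripper opens to 85 mm and grips with 20 to 120 N. Pads are 22 mm wide; open, the fingers measure 114 mm over their backs; the gripper's body (76 mm by 85 mm) begins 54 mm behind the grasp point. The pads swing forward as they close: fully open they stand 13 mm farther back than shut.
Start: joints at [-0.206, 0.181, 1.607, -0, 1.354, -0.206], TCP at [0.575, 0, 0.231] pointing down, gripper open.
Joint ranges: [-2.99, 2.99], [-0.89, 2.07], [0.3, 2.58], [-1.14, 4.28], [0, 2.63], [-3.12, 3.12]. Speed limits (rad/s): [2.57, 2.57, 3.01, 3.14, 3.14, 3.14].

### API

Orientations are given as a unit quaternion [w, x, y, z].
In Python, from bench import get_obs, camera, hand_in gives the robot as it stands.
- The arm moves only by the tool carry_out, never from a script. Its argument "plan" is a list that holds one entry, the list of rows, each a list of 7 numbers: the shift along the world's x, y, z in m, then the turn, a rotation vector about the world's x, y, z in rad, then the opening, from 0 (shut) to 1 (fully open). In form: [[[x, y, z, rx, ry, rz, hand], ...]]. A call has exactly 5 rows; each row is the pose to reach, as a shift and turn from the pose commanded when the call began; what a row does not reach only later rows make up. A row lasts 1/12 s, in which the tool goes at most 41.7 mm and 7.16 degrees, less where a joint would pass 70% of its speed; a pose out of reach is approached as far as the arm can. A call with a gripper value outside its range is refused whole. The fingers move at their own pace and stop on an object; the grip force is fixed at half the most. Time passes only in rows, so rows that repeat a pose let the fingers close, or fill a call up. It gives the time, the measured TCP pose, the force, the opening and the grip force at its end, in the units of the state.
- get_obs(): the state, without advancing time (a new reading comes with each control period).
- camera(name): name is "scene" or "side" or "wrist"; returns a dict with "pixels" (384x512x3 uint8, red, green, blue), "z_map" (384x512 float32, m along the optical axis (not along the pixel's ray), 0 where there is no reading), "camera_matrix" (3x3 intrinsics, pixels), "cam_to_world" (4x4, takes a point from camera to world coordinates). Camera axes: x right, y up, looking along -z (the intrinsics and any distortion apply to the point x, -y, -z); pixel columns grow to the right and rows downward; lengths in m; the calibration is good to about 2 mm. A picture is of the moment at which its call begins.
- hand_in(): hands the job in; it is judged then, once.
The state is a dict: "time_s": time; "q": joint angles; "dq": joint speeds; "joint_efforts": joint torques, N m; "eef_pos": TCP position; "eef_rot": TCP orientation; "wrist_force": force on the tool from outside, world axes, zero at the start; "torque": the same for the moment, N m; "opening": opening from 0.0 (shut) to 1.0 (fully open); "grasp_force": force on a finger pad.
Only numpy, scipy, OpenCV 4.12 (cv2) and the standard library are available. Lean on these libraries where they do the work, as an engineer would, in place of code of your own. Each camera call takes 0.05 s, during which the arm holds its last target. There are 200 camera calls.

### The job

Open the small blue-fronted parts drawer for restocking. First clear its way by standing the two steel sleeves upright in the open parts tray, and swing the red latch lever, which lies across the drawer front, up until it points straight up; only then pull the drawer out to its stop. Leave the lever upright and the drawer fully out, and do not disturb the ring, the chuck key or the stacked blocks.

Things in the scene. Friction and masses are not known exactly. Their poses are not given: they have to be found in the camera images.
- cabinet: grey one-drawer unit, fixed, 130 deep (x) x 180 wide (y) x 110 mm high; origin at the centre of its underside; its front faces its own -x, front face at x = -77 mm. Blue drawer front: y = -87 to +43, z = 12 to 104 mm; beside it (+y, left seen from the front) a fixed grey post with the lever pivot. A round lens case (50 across, 20 high) stands on top, on the rear half
- drawer (a joint): drawer travel in m: 0 closed, 0.095 at its stop; it slides along the cabinet's -x with about 3 N of friction. While the lever lies across the front it blocks the drawer
- drawer_handle (a point): middle of the drawer's steel bar handle: a 10 mm round bar along the cabinet's y, 80 mm long, 35 mm in front of the drawer front (30 mm free gap behind it), at 64 mm height (46 mm below the cabinet's top); it moves with the drawer. Its axes are the cabinet's
- lever (a joint): angle of the red latch lever in rad: 0 = lying level across the drawer front (pointing to the cabinet's -y, latched), pi/2 = straight up (green mark), end of range 2.4; it stays where it is left (about 2.5 N at the knob)
- lever_hinge (a point): point on the lever's pivot axis, in the plane of the middle of its knob: cabinet x = -100, y = +68, z = 95 mm. The pivot axis runs along the cabinet's x
- lever_knob (a point): middle of the red knob at the lever's end, 75 mm from the pivot axis: a 16 mm round stub parallel to the pivot axis (cabinet x), sticking out from the lever's 12 x 6 mm flat bar towards the cabinet's -x; free length 26 mm
- tray: open folded steel parts tray, fixed, 78 (x) x 120 (y) x 20 mm high, walls and floor 2 mm; origin at the centre of its underside; empty at first
- sleeve_tall: tall steel sleeve with a dark weld band, loose, upright cylinder 35 mm across and 62 mm high; origin at the centre of its underside. Starts in the way of the drawer
- sleeve_short: short steel sleeve with a dark weld band, loose, upright cylinder 31 mm across and 26 mm high; origin at the centre of its underside. Starts in the way of the drawer
- ring: bystander: turned steel ring lying flat, 66 mm across, 20 mm high, beside the drawer unit; origin at the centre of its underside
- chuck_key: bystander: steel T-shaped chuck key lying flat, shaft 72 mm along its x, cross bar 68 mm along its y at x = 28 mm, 12 mm high; origin at the centre of its underside
- gauge_block: bystander: steel setup block with holes, 50 x 75 x 25 mm; origin at the centre of its underside
- v_block: bystander: steel V-block 45 x 40 x 36 mm standing on the setup block; origin at the centre of its underside
There are look-alikes about, which are no part of the job. What is shaped like the sleeve_tall but green is not meant. Of the things that look like the sleeve_short, the smallest one is meant.

How it is judged:
On the way, in this order (a step that is already met when the one before it is completed fails the run):
1. both sleeves stand upright in the tray and the lever points straight up, with the drawer still shut (less than 12 mm out) (x of sleeve_tall in the frame of tray between -0.026 and 0.026 m and y of sleeve_tall in the frame of tray between -0.048 and 0.048 m and z of sleeve_tall in the frame of tray between -0.004 and 0.01 m and angle between each of sleeve_tall, sleeve_short's own z axis and vertical below 0.2 rad and x of sleeve_short in the frame of tray between -0.026 and 0.026 m and y of sleeve_short in the frame of tray between -0.048 and 0.048 m and z of sleeve_short in the frame of tray between -0.004 and 0.01 m and value of joint lever between 1.43 and 1.71 rad and value of joint drawer below 0.012 m), for 0.2 s.
2. the drawer is pulled out to its stop (value of joint drawer above 0.089 m), for 0.2 s.
At the end, for the whole second after the job is handed in: The drawer is out to its stop (more than 89 of 95 mm) and at rest, the lever is within 8 degrees of straight up, and both sleeves stand upright (within 11 degrees) and at rest on the floor of the tray, anywhere in it (x of sleeve_tall in the frame of tray between -0.026 and 0.026 m and y of sleeve_tall in the frame of tray between -0.048 and 0.048 m and z of sleeve_tall in the frame of tray between -0.004 and 0.01 m and angle between each of sleeve_tall, sleeve_short's own z axis and vertical below 0.2 rad and x of sleeve_short in the frame of tray between -0.026 and 0.026 m and y of sleeve_short in the frame of tray between -0.048 and 0.048 m and z of sleeve_short in the frame of tray between -0.004 and 0.01 m and value of joint lever between 1.43 and 1.71 rad and linear speed of each of sleeve_tall, sleeve_short below 0.02 m/s and value of joint drawer above 0.089 m and velocity of joint drawer below 0.01 m/s); the robot touches nothing.
It fails at once if the ring is shifted by more than 20 mm (distance of ring from where it was at the start of the episode above 0.02 m).
It fails at once if the chuck key is shifted by more than 20 mm (distance of chuck_key from where it was at the start of the episode above 0.02 m).
It fails at once if the setup block is shifted by more than 20 mm (distance of gauge_block from where it was at the start of the episode above 0.02 m).
It fails at once if the V-block is shifted by more than 20 mm (distance of v_block from where it was at the start of the episode above 0.02 m).
It also fails if it takes over 66 s, if anything falls off the work surface, if the arm or the gripper's body presses on something with over 40 N, if the wrist force passes 120 N, or if a joint passes its speed limit or range.

## Working session

There is one attempt and no reset: what is moved stays moved. The work goes in short steps, Python scripts to look and compute and a tool call to move; the robot and the scene stay as the last step left them, time stands still between calls to the robot, and variables do not carry over. Pictures are saved under pics/ and viewed, at most 10 in all, crops included, and the job is handed in when it is done.

Besides the shell and the picture viewer there is one more tool, called after ">>>" as name(argument=value, ...) on one line, values as JSON. carry_out: Moves the arm, as the interface text tells. Its arguments: {"type":"object","properties":{"plan":{"type":"array","items":{"type":"array","items":{"type":"array","items":{"type":"number"}}}}},"required":["plan"]}

```bash
mkdir -p pics; ls; cat > h.py <<'E'
import numpy as np, cv2
from bench import get_obs, camera, hand_in
def pts(c):
    z=c["z_map"];K=c["camera_matrix"];h,w=z.shape
    u,v=np.meshgrid(np.arange(w),np.arange(h))
    p=np.stack([(u-K[0,2])*z/K[0,0],-(v-K[1,2])*z/K[1,1],-z,np.ones_like(z)],-1)
    P=p@c["cam_to_world"].T; P=P[...,:3]; P[z==0]=np.nan
    return P
def save(c,n,box=None,s=1):
    im=c["pixels"][...,::-1]
    if box: im=im[box[1]:box[3],box[0]:box[2]]
    cv2.imwrite("pics/"+n,cv2.resize(im,None,fx=s,fy=s,interpolation=cv2.INTER_CUBIC))
E
python3 - <<'E'
from h import *
a=camera("scene");b=camera("side")
np.savez("v0.npz",pa=pts(a),pb=pts(b),ia=a["pixels"],ib=b["pixels"])
save(a,"s0.png",None,1.5);save(b,"d0.png",None,1.5)
for c in(a,b):print(c["camera_matrix"].round(1),c["cam_to_world"].round(3))
E
```

```text
pics
[[414.    0.  253.2]
 [  0.  414.  192.4]
 [  0.    0.    1. ]] [[-0.845  0.385 -0.371  0.267]
 [-0.535 -0.605  0.59   0.485]
 [ 0.003  0.697  0.717  0.671]
 [ 0.     0.     0.     1.   ]]
[[359.8   0.  253.1]
 [  0.  359.8 197.3]
 [  0.    0.    1. ]] [[ 1.     0.021 -0.021  0.568]
 [-0.027  0.376 -0.926 -0.79 ]
 [-0.011  0.926  0.376  0.403]
 [ 0.     0.     0.     1.   ]]
```

View pics/s0.png

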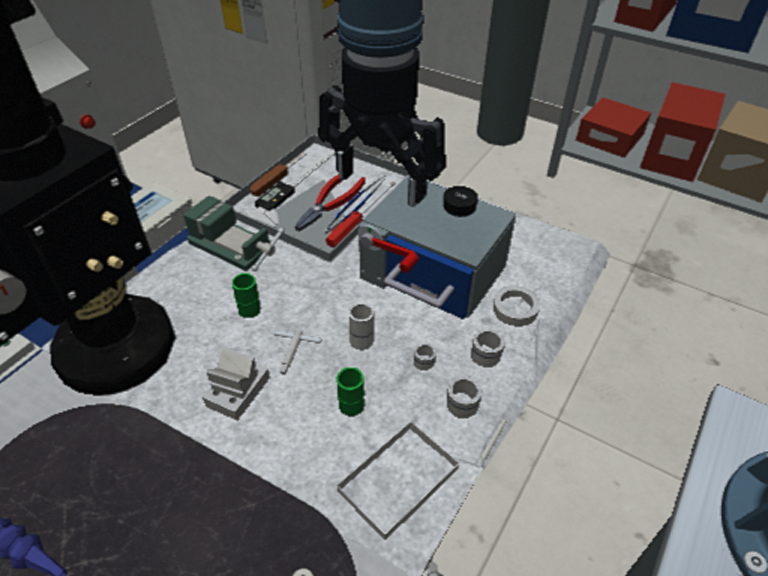

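View pics/d0.png

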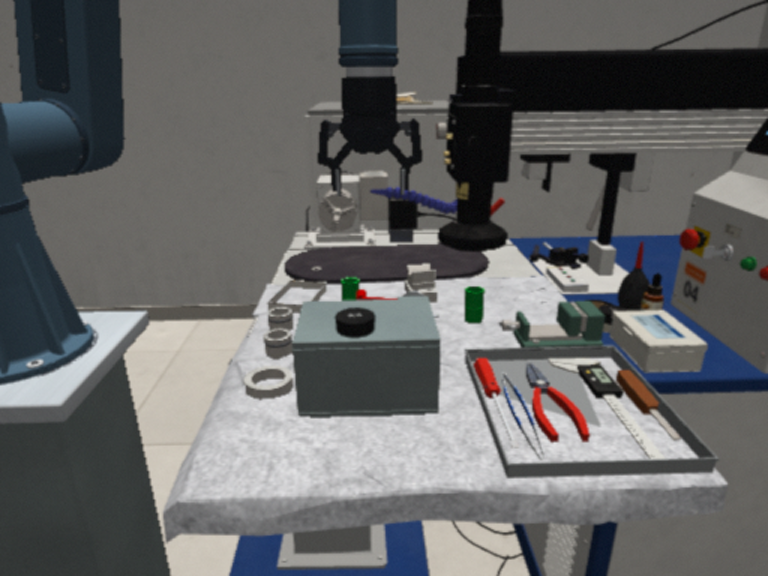

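The scene picture (1.5× scale) shows the grey tall sleeve at (361,327), the smallest short sleeve at (425,356), the tray at (398,480) and the red lever knob at (408,262). The cabinet is around (440,250). The side view shows the cabinet's back and top.

```bash
python3 - <<'E'
from h import *
d=np.load("v0.npz");P=d["pa"];I=d["ia"].astype(int);Pb=d["pb"]
hsv=cv2.cvtColor(d["ia"],cv2.COLOR_RGB2HSV)
def reg(P,u0,v0,u1,v1):
    s=np.zeros(P.shape[:2],bool);s[int(v0/1.5):int(v1/1.5),int(u0/1.5):int(u1/1.5)]=1;return s
tab=P[reg(P,300,330,330,400)];print("table z",np.nanmedian(tab[:,2]))
for n,b,zt in [("tall",(343,298,380,355),.062),("short",(410,340,440,372),.026),("short2",(470,325,508,370),0),("short3",(443,372,485,420),0),("ring",(490,285,542,330),.02),("green1",(230,268,262,320),.062),("green2",(334,362,368,418),.062),("key",(272,325,325,375),.012),("blocks",(200,345,272,418),.06)]:
    q=P[reg(P,*b)];q=q[q[:,2]>.006];zm=np.percentile(q[:,2],97)
    t=q[q[:,2]>zm-.006]; c,r=cv2.minEnclosingCircle(t[:,:2].astype(np.float32))
    print(n,"ztop",zm.round(4),"circ",np.round(c,4),round(r,4),"bbox",q[:,:2].min(0).round(3),q[:,:2].max(0).round(3))
# tray rim
q=P[reg(P,325,415,470,545)];t=q[(q[:,2]>.012)&(q[:,2]<.03)]
# tray rect
print("tray",len(t),cv2.minAreaRect((t[:,:2]*1000).astype(np.float32)),cv2.minAreaRect((q[q[:,2]>.008][:,:2]*1000).astype(np.float32)))
# cabinet top
for nm,PP in(("scene",P),("side",Pb)):
    m=(abs(PP[...,2]-.11)<.004)&(abs(PP[...,0]-.55)<.3)&(abs(PP[...,1]+.1)<.35)
    n,l,s,_=cv2.connectedComponentsWithStats(m.astype(np.uint8));k=1+s[1:,4].argmax();t=PP[l==k]
    print("cabtop",nm,len(t),np.median(t[:,2]).round(4),cv2.minAreaRect((t[:,:2]*1000).astype(np.float32)))
H,S,V=hsv[...,0],hsv[...,1],hsv[...,2]
red=((H<8)|(H>172))&(S>150)&reg(P,355,225,425,275)
q=P[red];print("red",len(q));print(np.c_[np.argwhere(red)[::12],q[::12].round(3)*1000].astype(int)[:25])
blue=(H>105)&(H<125)&(S>130)&reg(P,370,235,480,320);q=P[blue];
x=q[:,:2];l=cv2.fitLine(x.astype(np.float32),cv2.DIST_HUBER,0,.01,.01).ravel();print("blue line",l,np.degrees(np.arctan2(l[1],l[0])),x.min(0),x.max(0))
lens=(abs(Pb[...,2]-.13)<.005)&reg(Pb,325,300,385,340);print("lens",np.median(Pb[lens],0))
E
```

```text
table z 0.0028076761094315006
tall ztop 0.0625 circ [0.5815 0.0323] 0.0182 bbox [0.563 0.015] [0.599 0.051]
short ztop 0.0267 circ [0.4885 0.0202] 0.0156 bbox [ 0.467 -0.018] [0.504 0.04 ]
short2 ztop 0.037 circ [ 0.4241 -0.0341] 0.0215 bbox [ 0.396 -0.086] [ 0.463 -0.009]
short3 ztop 0.0374 circ [0.415  0.0536] 0.0218 bbox [ 0.393 -0.005] [0.439 0.084]
ring ztop 0.0212 circ [ 0.4279 -0.1108] 0.0582 bbox [ 0.383 -0.194] [ 0.473 -0.053]
green1 ztop 0.0615 circ [0.7495 0.073 ] 0.0185 bbox [0.732 0.01 ] [0.814 0.091]
green2 ztop 0.0625 circ [0.5326 0.1299] 0.0177 bbox [0.515 0.112] [0.549 0.147]
key ztop 0.0125 circ [0.651  0.1001] 0.0415 bbox [0.611 0.064] [0.69  0.139]
blocks ztop 0.0614 circ [0.6677 0.1911] 0.0294 bbox [0.618 0.151] [0.741 0.246]
tray 589 ((429.4348449707031, 184.06793212890625), (223.91265869140625, 78.76202392578125), 76.40376281738281) ((431.51470947265625, 180.78585815429688), (123.2683334350586, 205.85186767578125), 13.586671829223633)
cabtop scene 2936 0.1093 ((562.5626220703125, -137.42697143554688), (181.2925262451172, 145.3831329345703), 0.7879266142845154)
cabtop side 2306 0.1096 ((564.0050048828125, -137.94464111328125), (181.0159149169922, 146.2989959716797), 0.9964964985847473)
red 234
[[ 150  236  719 -154   15]
 [ 160  254  611  -64  100]
 [ 162  250  618  -59   96]
 [ 163  250  617  -59   93]
 [ 163  262  590  -62  104]
 [ 164  262  589  -60  103]
 [ 165  261  591  -59  100]
 [ 166  260  593  -59   96]
 [ 166  272  567  -63  106]
 [ 167  271  568  -61  104]
 [ 168  271  567  -58  104]
 [ 169  271  568  -60   99]
 [ 170  274  557  -53  107]
 [ 171  278  550  -58  104]
 [ 173  271  557  -41  109]
 [ 174  273  553  -42  107]
 [ 175  274  550  -41  107]
 [ 177  267  560  -32  103]
 [ 178  271  552  -33  105]
 [ 180  269  555  -32   98]]
blue line [0. 0. 0. 0.] 0.0 [nan nan] [nan nan]
lens [ 0.55095618 -0.18329532  0.12948876]
```

```bash
python3 - <<'E'
from h import *
d=np.load("v0.npz");P=d["pa"];hsv=cv2.cvtColor(d["ia"],cv2.COLOR_RGB2HSV)
g=hsv[...,2]
box=np.zeros(g.shape,bool);box[275:365,215:312]=1
m=(box&(P[...,2]>.008)&(P[...,2]<.03)).astype(np.uint8)
n,l,s,_=cv2.connectedComponentsWithStats(m,connectivity=8)
for k in np.argsort(-s[1:,4])[:3]+1:
    t=P[l==k];print(s[k],cv2.minAreaRect((t[:,:2]*1000).astype(np.float32)),np.percentile(t[:,2],[50,95]))
K=camera("scene");M=K["camera_matrix"];T=np.linalg.inv(K["cam_to_world"])
def proj(p):
    q=T@np.r_[p,1];return (M[0,0]*q[0]/-q[2]+M[0,2],M[1,1]*-q[1]/-q[2]+M[1,2])
# predicted cabinet features drawn
o=np.array([.5633,-.1437]);a=np.radians(-89.1);R=np.array([[np.cos(a),-np.sin(a)],[np.sin(a),np.cos(a)]])
im=d["ia"][...,::-1].copy()
big=cv2.resize(im,None,fx=4,fy=4,interpolation=cv2.INTER_CUBIC)
def L(pp,c):
    cv2.polylines(big,[np.array([[int(4*x+2) for x in proj(np.r_[o+R@np.array(p[:2])/1e3,p[2]/1e3])] for p in pp])],False,c,1)
L([(-77,-87,12),(-77,-87,104),(-77,43,104),(-77,43,12),(-77,-87,12)],(0,255,255))
L([(-112,-62,64),(-112,18,64)],(0,255,0))
L([(-100,68,95),(-100,-7,95)],(255,255,0));L([(-113,-7,95),(-87,-7,95)],(255,0,255))
L([(65,-90,110),(-65,-90,110),(-65,90,110),(65,90,110)],(0,255,255))
cv2.imwrite("pics/c1.png",cv2.resize(big[450:900,900:1450],None,fx=1.4,fy=1.3))
E
```

```text
[225 281  81  78 605] ((429.6296691894531, 185.01724243164062), (121.4091796875, 78.77593994140625), 76.3531723022461) [0.01532095 0.0203631 ]
[215 343  17  22 221] ((455.1455078125, 275.89532470703125), (25.323837280273438, 36.23208999633789), 35.876380920410156) [0.01371489 0.01572344]
[302 275  10   3  20] ((409.06146240234375, 72.32996368408203), (16.92339324951172, 3.7820756435394287), 19.90769386291504) [0.01206876 0.01617168]
```

View pics/c1.png

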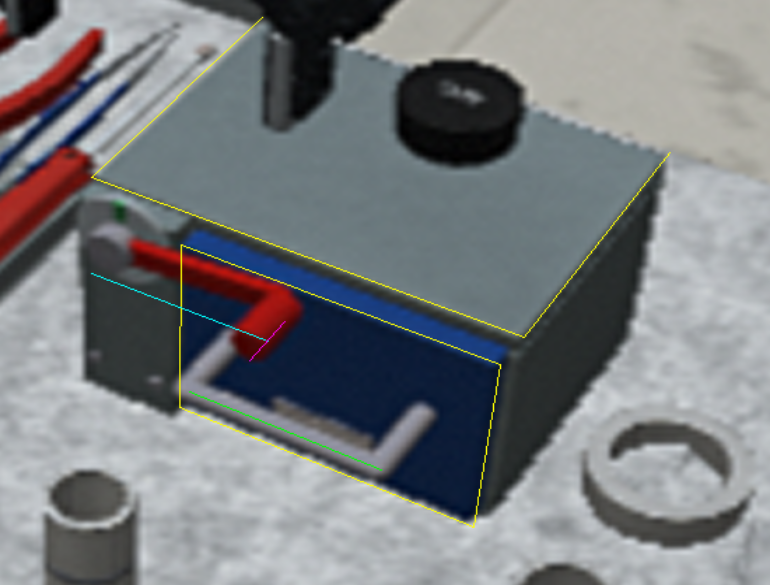

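The overlay matches the cabinet to within a few mm. The lever lies roughly level, with its knob at about (0.554, -0.045, 0.098). The tray is centred at (0.430, 0.185) with its long axis at 76°.

```bash
python3 -c "
from h import *
o=get_obs();print(o)"
```

```text
{'time_s': 0.15, 'q': array([-2.06291284e-01,  1.81380035e-01,  1.60779972e+00,  7.89593750e-06,
        1.35381521e+00, -2.06312813e-01]), 'dq': array([-0.00062742, -0.00285367, -0.00380158,  0.00175016,  0.00146497,
       -0.00097792]), 'joint_efforts': array([ 1.94259010e-03, -4.45260644e+01, -3.51692533e+01, -1.26067753e-04,
        5.82284134e-03,  2.14055274e-05]), 'eef_pos': array([5.74560999e-01, 1.16897962e-04, 2.30575343e-01]), 'eef_rot': array([-5.88948604e-04,  7.07099599e-01,  7.07113616e-01, -3.80494418e-04]), 'wrist_force': array([ 0.36764735, -0.15538233,  0.90622542]), 'torque': array([-0.02655357,  0.02178   ,  0.00989624]), 'grasp_force': 0.0, 'opening': 1.0023907357524453}
```

>>> carry_out(plan=[[[-0.01,-0.02,-0.03,0,0,0,0.5],[-0.021,-0.041,-0.06,0,0,0,0.5],[-0.021,-0.041,-0.09,0,0,0,0.5],[-0.021,-0.041,-0.1,0,0,0,0.5],[-0.021,-0.041,-0.1,0,0,0,0.5]]])

```text
time_s: 0.57
eef_pos: [0.5516, -0.0404, 0.1281]
eef_rot: [-0.003, 0.707, 0.707, -0.001]
wrist_force: [-0.1, 0.1, 0.1]
opening: 0.501
grasp_force: 0.0
```

```bash
python3 - <<'E'
from h import *
c=camera("scene");save(c,"s1.png",(190,80,400,240),3.5)
E
```

```text
(no output)
```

View pics/s1.png

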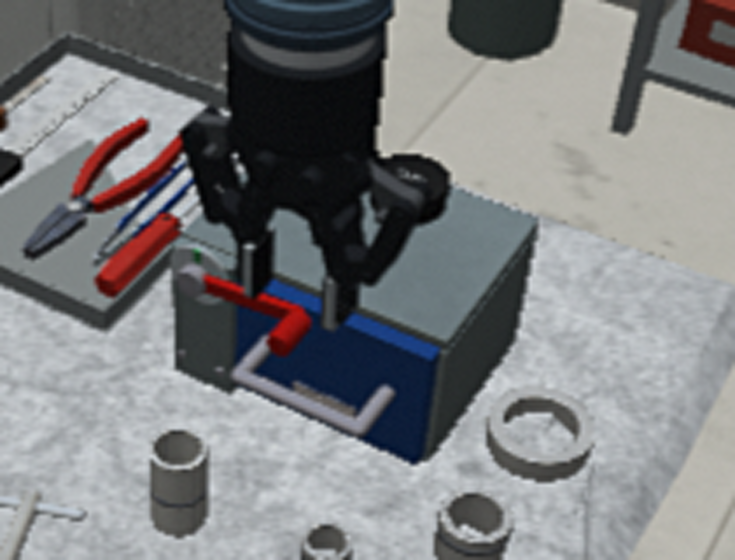

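The fingers straddle the knob in x, with tips at (255,290) and (340,325) and the knob at (290,330). I'll go down and grip.

>>> carry_out(plan=[[[0,-0.001,-0.015,0,0,0,0.5],[0,-0.001,-0.03,0,0,0,0.5],[0,-0.001,-0.042,0,0,0,0.5],[0,-0.001,-0.047,0,0,0,0.5],[0,-0.001,-0.047,0,0,0,0.5]]])

```text
time_s: 1.03
eef_pos: [0.554, -0.0416, 0.0841]
eef_rot: [-0.0, 0.707, 0.707, -0.0]
wrist_force: [-0.6, -0.1, -0.6]
opening: 0.498
grasp_force: 0.0
```

>>> carry_out(plan=[[[0,0,0,0,0,0,0.22],[0,0,0,0,0,0,0.22],[0,0,0,0,0,0,0.22],[0,0,0,0,0,0,0.22],[0,0,0,0,0,0,0.22]]])

```text
time_s: 1.45
eef_pos: [0.5561, -0.0423, 0.0859]
eef_rot: [0.002, 0.707, 0.707, 0.001]
wrist_force: [5.8, 1.5, -0.5]
opening: 0.221
grasp_force: 2.7
```

>>> carry_out(plan=[[[0,0,0,0,0,0,0.15],[0,0,0,0,0,0,0.1],[0,0,0,0,0,0,0.05],[0,0,0,0,0,0,0.0],[0,0,0,0,0,0,0.0]]])

```text
time_s: 1.87
eef_pos: [0.5576, -0.0423, 0.0864]
eef_rot: [0.003, 0.707, 0.707, 0.003]
wrist_force: [9.9, 2.2, -2.7]
opening: 0.165
grasp_force: 58.5
```

>>> carry_out(plan=[[[0.005,0,0.01,0,0,0,0],[0.0085,0,0.023,0,0,0,0],[0.014,0,0.035,0,0,0,0],[0.0215,0,0.045,0,0,0,0],[0.029,0,0.053,0,0,0,0]]])

```text
time_s: 2.28
eef_pos: [0.5785, -0.0418, 0.1368]
eef_rot: [-0.004, 0.707, 0.707, -0.004]
wrist_force: [-17.9, -3.2, 6.0]
opening: 0.157
grasp_force: 58.4
```

>>> carry_out(plan=[[[0.009,0,0.007,0,0,0,0],[0.02,0,0.0125,0,0,0,0],[0.031,0,0.0165,0,0,0,0],[0.042,0,0.0185,0,0,0,0],[0.05,0,0.019,0,0,0,0]]])

```text
time_s: 2.7
eef_pos: [0.6335, -0.0416, 0.1602]
eef_rot: [0.0, 0.707, 0.707, 0.0]
wrist_force: [-4.8, -3.4, 10.3]
opening: 0.158
grasp_force: 59.8
```

>>> carry_out(plan=[[[0,0,0,0,0,0,0],[0,0,0,0,0,0,0],[0,0,0,0,0,0,0],[0,0,0,0,0,0,0],[0,0,0,0,0,0,0]]])

```text
time_s: 3.12
eef_pos: [0.6355, -0.0411, 0.1606]
eef_rot: [0.002, 0.706, 0.708, 0.002]
wrist_force: [1.2, 4.1, 12.7]
opening: 0.161
grasp_force: 59.6
```

```bash
python3 - <<'E'
from h import *
c=camera("scene");save(c,"s2.png",(190,60,400,220),3.5)
P=pts(c);hsv=cv2.cvtColor(c["pixels"],cv2.COLOR_RGB2HSV);H,S,V=cv2.split(hsv)
red=((H<8)|(H>172))&(S>150);red&=(P[...,1]>-.08)&(P[...,1]<0)&(P[...,2]>.07)&(P[...,2]<.22)
q=P[red];bar=q[q[:,1]<-.05]
print(len(q),len(bar));
for z in np.arange(.08,.2,.01):
    s=q[abs(q[:,2]-z)<.005]
    if len(s):print(z.round(2),len(s),np.median(s,0).round(4),s[:,0].min().round(4),s[:,0].max().round(4))
E
```

```text
173 64
0.11 17 [ 0.6299 -0.059   0.1103] 0.6261 1.1742
0.12 48 [ 1.1636 -0.0334  0.1198] 0.6264 1.1777
0.13 46 [ 1.1658 -0.0363  0.1282] 0.6269 1.1772
0.14 14 [ 0.6296 -0.0589  0.1389] 0.6274 0.6363
0.15 1 [ 0.6283 -0.0574  0.1477] 0.6283 0.6283
0.16 3 [ 0.6336 -0.0337  0.1626] 0.6312 0.634
0.17 25 [ 0.6352 -0.0327  0.1714] 0.613 0.6415
0.18 16 [ 0.6362 -0.036   0.176 ] 0.6304 0.6407
```

View pics/s2.png

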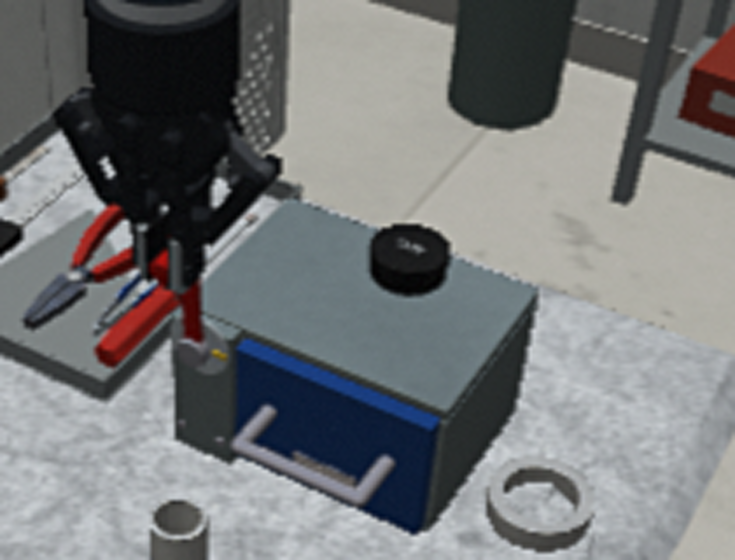

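The lever is up, leaning about 2° past vertical (bar at (190,310) in the crop). I'll trim it back slightly and release.

>>> carry_out(plan=[[[-0.002,0,0,0,0,0,0],[-0.003,0,0,0,0,0,0],[-0.003,0,0,0,0,0,0],[-0.003,0,0,0,0,0,0],[-0.003,0,0,0,0,0,0]]])

```text
time_s: 3.58
eef_pos: [0.6334, -0.0411, 0.1606]
eef_rot: [0.003, 0.706, 0.708, 0.003]
wrist_force: [3.4, 4.1, 10.6]
opening: 0.161
grasp_force: 59.4
```

>>> carry_out(plan=[[[0,0,0,0,0,0,0.4],[0,0,0,0,0,0,0.5],[0,0,0,0,0,0,0.5],[0,0,0,0,0,0,0.5],[0,0,0.01,0,0,0,0.5]]])

```text
time_s: 4.0
eef_pos: [0.6281, -0.0417, 0.1638]
eef_rot: [-0.002, 0.707, 0.707, -0.001]
wrist_force: [-0.2, 0.2, -0.8]
opening: 0.5
grasp_force: 0.0
```

>>> carry_out(plan=[[[0,0,0.03,0,0,0,0.5],[0,0.01,0.055,0,0,0,0.5],[0,0.04,0.055,0,0,0,0.5],[-0.03,0.06,0.055,0,0,0,0.5],[-0.06,0.07,0.055,0,0,0,0.5]]])

```text
time_s: 4.42
eef_pos: [0.5699, 0.0298, 0.2219]
eef_rot: [-0.0, 0.707, 0.707, 0.0]
wrist_force: [-0.8, 0.5, 0.2]
opening: 0.499
grasp_force: 0.0
```

>>> carry_out(plan=[[[-0.02,0.0,0.0,0,0,0,0.6],[-0.06,0,-0.01,0,0,0,0.6],[-0.08,0,-0.03,0,0,0,0.6],[-0.083,0,-0.04,0,0,0,0.6],[-0.083,0,-0.04,0,0,0,0.6]]])

```text
time_s: 4.83
eef_pos: [0.4848, 0.0283, 0.1796]
eef_rot: [-0.002, 0.707, 0.707, -0.001]
wrist_force: [-0.1, -0.0, 0.1]
opening: 0.606
grasp_force: 0.0
```

```bash
python3 - <<'E'
from h import *
print(get_obs()["eef_pos"])
c=camera("scene")
P=pts(c);hsv=cv2.cvtColor(c["pixels"],cv2.COLOR_RGB2HSV);H,S,V=cv2.split(hsv)
red=((H<8)|(H>172))&(S>150);red&=(P[...,1]>-.08)&(P[...,1]<-.02)&(P[...,2]>.07)&(P[...,2]<.22)&(P[...,0]<.7)
q=P[red]
for z in np.arange(.08,.2,.01):
    s=q[abs(q[:,2]-z)<.005]
    if len(s):print(z.round(2),len(s),np.median(s,0).round(4),s[:,0].min().round(4),s[:,0].max().round(4))
def top(m,zt,r):
    t=P[m];t=t[(t[:,2]>zt-.006)&(t[:,2]<zt+.006)];return cv2.minEnclosingCircle(t[:,:2].astype(np.float32))
for n,(x,y),zt in(("tall",(.5815,.0323),.062),("short",(.4885,.0202),.026)):
    m=np.hypot(P[...,0]-x,P[...,1]-y)<.028
    print(n,top(m,zt,0))
w=camera("wrist");save(w,"w0.png",None,1.3);print(w["cam_to_world"].round(3));np.savez("w0",P=pts(w),I=w["pixels"])
Q=pts(w)
for n,(x,y),zt in(("tall",(.5815,.0323),.062),("short",(.4885,.0202),.026)):
    m=(np.hypot(Q[...,0]-x,Q[...,1]-y)<.028)&(abs(Q[...,2]-zt)<.005);t=Q[m]
    if len(t):print(n,len(t),cv2.minEnclosingCircle(t[:,:2].astype(np.float32)))
E
```

```text
[0.48480305 0.02831028 0.17960481]
0.11 16 [ 0.6295 -0.0587  0.1098] 0.6248 0.6346
0.12 17 [ 0.6298 -0.0588  0.1196] 0.6254 0.6347
0.13 14 [ 0.6309 -0.0585  0.1298] 0.6252 0.634
0.14 13 [ 0.6299 -0.058   0.1402] 0.6263 0.6341
0.15 15 [ 0.6313 -0.059   0.1502] 0.6266 0.6341
0.16 8 [ 0.6273 -0.0581  0.1584] 0.626 0.6294
0.17 49 [ 0.6258 -0.0377  0.1715] 0.6232 0.6377
0.18 47 [ 0.6304 -0.0441  0.1766] 0.6252 0.6355
tall ((0.5812205672264099, 0.033947791904211044), 0.017735399305820465)
short ((0.488919734954834, 0.02053963765501976), 0.015863632783293724)
[[ 1.     0.001  0.     0.487]
 [-0.001  0.954  0.301  0.105]
 [ 0.    -0.301  0.954  0.324]
 [ 0.     0.     0.     1.   ]]
tall 590 ((0.5828191041946411, 0.03357304260134697), 0.017292696982622147)
short 399 ((0.49094289541244507, 0.020399343222379684), 0.015432363376021385)
```

View pics/w0.png

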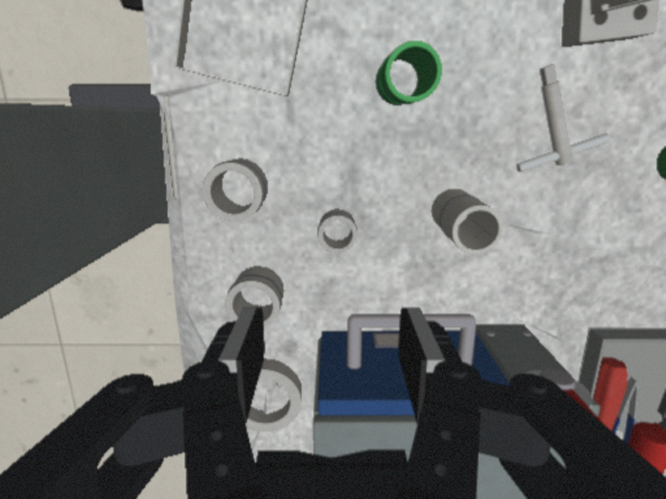

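Wrist view: the short sleeve at (337,228) lies between the fingers' columns, the tall one is at (470,225), and the tray is at the top left. The lever is upright to within about 1°. Next I'll grip the short sleeve.

>>> carry_out(plan=[[[0.0035,-0.0075,-0.04,0,0,0,0.6],[0.0035,-0.0075,-0.08,0,0,0,0.6],[0.0035,-0.0075,-0.12,0,0,0,0.6],[0.0035,-0.0075,-0.15,0,0,0,0.6],[0.0035,-0.0075,-0.165,0,0,0,0.6]]])

```text
time_s: 5.35
eef_pos: [0.4902, 0.0204, 0.0132]
eef_rot: [-0.001, 0.707, 0.707, -0.001]
wrist_force: [-0.8, -0.8, -0.2]
opening: 0.6
grasp_force: 0.0
```

>>> carry_out(plan=[[[0,0,-0.006,0,0,0,0.6],[0,0,-0.011,0,0,0,0.6],[0,0,-0.011,0,0,0,0.6],[0,0,-0.011,0,0,0,0.5],[0,0,-0.011,0,0,0,0.4]]])

```text
time_s: 5.77
eef_pos: [0.4921, 0.0202, 0.0068]
eef_rot: [0.001, 0.707, 0.707, 0.001]
wrist_force: [-0.0, 0.2, 0.1]
opening: 0.402
grasp_force: 0.0
```

>>> carry_out(plan=[[[0,0,0,0,0,0,0.3],[0,0,0,0,0,0,0.2],[0,0,0,0,0,0,0.2],[0,0,0,0,0,0,0.2],[0,0,0,0,0,0,0.2]]])

```text
time_s: 6.18
eef_pos: [0.492, 0.0202, 0.007]
eef_rot: [0.001, 0.707, 0.707, 0.001]
wrist_force: [-1.0, 0.3, 6.4]
opening: 0.323
grasp_force: 58.9
```

>>> carry_out(plan=[[[0,0,0.03,0,0,0,0.2],[0,0,0.06,0,0,0,0.2],[0,0,0.09,0,0,0,0.2],[-0.01,0.02,0.09,0,0,0,0.2],[-0.02,0.05,0.09,0,0,-0.1,0.2]]])

```text
time_s: 6.6
eef_pos: [0.4735, 0.0691, 0.0988]
eef_rot: [0.003, 0.742, 0.67, 0.002]
wrist_force: [-0.2, 0.6, -2.1]
opening: 0.323
grasp_force: 59.7
```

>>> carry_out(plan=[[[-0.02,0.03,0,0,0,-0.1,0.2],[-0.035,0.06,0,0,0,-0.138,0.2],[-0.046,0.085,0,0,0,-0.138,0.2],[-0.046,0.0905,0,0,0,-0.138,0.2],[-0.046,0.0905,0,0,0,-0.138,0.2]]])

```text
time_s: 7.02
eef_pos: [0.4243, 0.1625, 0.096]
eef_rot: [0.0, 0.785, 0.619, 0.001]
wrist_force: [-0.2, -0.8, -1.2]
opening: 0.32
grasp_force: 59.7
```

```bash
cat > tr.py <<'E'
from h import *
def meas(n):
    w=camera(n);Q=pts(w)
    m=((Q[...,2]>.012)&(Q[...,2]<.025)&(abs(Q[...,0]-.43)<.065)&(abs(Q[...,1]-.186)<.085)).astype(np.uint8)
    t=Q[m>0];print(n,len(t),cv2.minAreaRect((t[:,:2]*1000).astype(np.float32)))
    return w,Q
if __name__=="__main__":
    o=get_obs();print(o["eef_pos"],o["eef_rot"],o["grasp_force"])
    for n in("scene","side","wrist"):
        w,Q=meas(n)
        if n=="wrist":save(w,"w1.png",None,1.3)
E
python3 tr.py
```

```text
[0.42426879 0.16247357 0.09601127] [3.64586263e-04 7.84999670e-01 6.19495713e-01 6.68975483e-04] 59.697197684690764
scene 417 ((434.9091796875, 203.30596923828125), (158.97311401367188, 81.83926391601562), 74.70451354980469)
side 189 ((435.1357116699219, 201.01168823242188), (159.13372802734375, 80.99444580078125), 75.09404754638672)
wrist 1650 ((437.6712951660156, 203.55455017089844), (157.72950744628906, 81.37154388427734), 76.2768783569336)
```

View pics/w1.png

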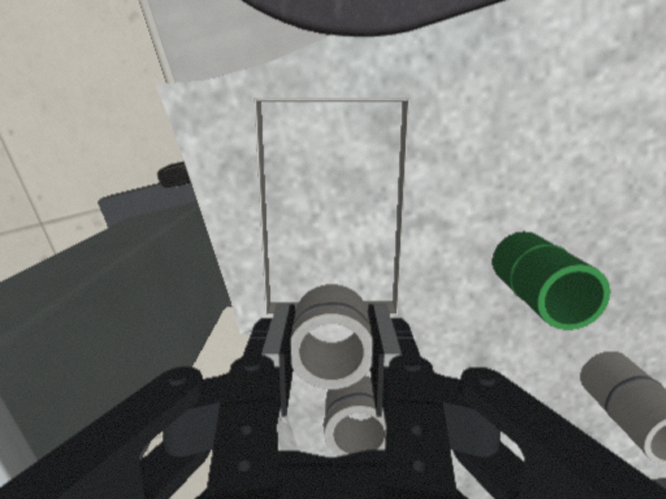

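Wrist view: tray corners are at (262,100), (405,100), (268,310) and (398,305). It is aligned with the tool, and the held sleeve sits at its near end. I'll refine the tray pose with a tighter window.

```bash
python3 - <<'E'
from h import *
w=camera("wrist");Q=pts(w)
m=((Q[...,2]>.012)&(Q[...,2]<.025)&(abs(Q[...,0]-.43)<.065)&(Q[...,1]>.15)&(Q[...,1]<.256)).astype(np.uint8)
n,l,s,_=cv2.connectedComponentsWithStats(m)
for k in np.argsort(-s[1:,4])[:4]+1:
    t=Q[l==k];print(s[k],cv2.minAreaRect((t[:,:2]*1000).astype(np.float32)))
u=np.array([.236,.972]);v=np.array([.972,-.236])
t=Q[(m>0)];d=(t[:,:2]-[.4315,.185]);a=d@v;b=d@u
print("v lo/hi",np.percentile(a,[1,5,20,80,95,99])*1e3,"u",np.percentile(b,[50,90,99])*1e3)
for A in(-1,1):
    k=(a*A>.02)&(b<.05);print(A,np.polyfit(b[k],a[k],1),a[k].min(),a[k].max())
print(np.histogram(b*1e3,np.arange(-60,80,4)))
o=get_obs();d=o["eef_pos"][:2]-[.4315,.185];print("tool in tray u,v",d@u,d@v,o["eef_pos"])
E
```

```text
[ 195   75  120  150 1130] ((433.2892761230469, 192.1619873046875), (105.53219604492188, 78.27583312988281), 76.31150817871094)
v lo/hi [-38.89382876 -38.61413395 -38.03667892  38.14917982  38.71424434
  39.00893026] u [29.03664147 60.04254644 60.1446907 ]
-1 [ 0.00054743 -0.03813188] -0.0391011440382179 -0.03755732219580319
1 [0.00059677 0.03826218] 0.03776595489738061 0.03922333963870364
(array([  0,   0,   0,   7,  15,  12,  16,  16,  29,  33,  35,  32,  34,
        34,  34,  33,  37,  35,  36,  42,  42,  34,  39,  45,  42,  41,
        42,  41,  47, 158, 119,   0,   0,   0]), array([-60, -56, -52, -48, -44, -40, -36, -32, -28, -24, -20, -16, -12,
        -8,  -4,   0,   4,   8,  12,  16,  20,  24,  28,  32,  36,  40,
        44,  48,  52,  56,  60,  64,  68,  72,  76]))
tool in tray u,v -0.025612641213118476 -0.00012743846842737296 [0.42533451 0.16014652 0.09561876]
```

The tray centre (0.4315, 0.185) is confirmed, and the tool is at u=-26 mm, v=0. I'll lower and release.

>>> carry_out(plan=[[[0,0,-0.035,0,0,0,0.2],[0,0,-0.06,0,0,0,0.2],[0,0,-0.075,0,0,0,0.2],[0,0,-0.083,0,0,0,0.2],[0,0,-0.0865,0,0,0,0.2]]])

```text
time_s: 7.63
eef_pos: [0.4237, 0.1599, 0.0083]
eef_rot: [-0.001, 0.786, 0.618, -0.002]
wrist_force: [-17.7, -4.3, 45.4]
opening: 0.324
grasp_force: 64.7
```

>>> carry_out(plan=[[[0,0,0,0,0,0,0.2],[0,0,0,0,0,0,0.42],[0,0,0,0,0,0,0.42],[0,0,0,0,0,0,0.42],[0,0,0.004,0,0,0,0.42]]])

```text
time_s: 8.05
eef_pos: [0.4245, 0.1609, 0.0128]
eef_rot: [-0.0, 0.786, 0.618, -0.0]
wrist_force: [-0.0, -0.0, -0.1]
opening: 0.424
grasp_force: 0.0
```

>>> carry_out(plan=[[[0,0,0.02,0,0,0,0.42],[0,0,0.05,0,0,0,0.5],[0,0,0.09,0,0,0,0.7],[0.02,-0.02,0.11,0,0,0.1,0.7],[0.05,-0.05,0.11,0,0,0.2,0.7]]])

```text
time_s: 8.47
eef_pos: [0.4763, 0.1131, 0.1285]
eef_rot: [0.003, 0.717, 0.697, 0.003]
wrist_force: [1.6, 0.7, 1.1]
opening: 0.699
grasp_force: 0.0
```

```bash
python3 - <<'E'
from h import *
o=get_obs();print(o["eef_pos"],o["eef_rot"])
w=camera("wrist");s=camera("scene")
for c in(w,s):
    Q=pts(c)
    for n,(x,y),zt in(("tall",(.5825,.0335),.062),("short",(.4255,.160),.028)):
        m=(np.hypot(Q[...,0]-x,Q[...,1]-y)<.03)&(abs(Q[...,2]-zt)<.005);t=Q[m]
        if len(t)>5:print(n,len(t),np.median(t[:,2]),cv2.minEnclosingCircle(t[:,:2].astype(np.float32)))
E
```

```text
[0.47633781 0.11310499 0.12853761] [0.00273425 0.71732349 0.69672669 0.00338389]
tall 315 0.06144835381255431 ((0.5831987857818604, 0.03732982277870178), 0.01565333642065525)
short 644 0.027258589457490406 ((0.4251086115837097, 0.160352423787117), 0.015480179339647293)
tall 46 0.060492963365116115 ((0.5836119651794434, 0.036645419895648956), 0.016840631142258644)
short 128 0.026714761551901667 ((0.4231952130794525, 0.15938934683799744), 0.015730274841189384)
```

The short sleeve stands in the tray at (0.425, 0.160). Next is the tall one.

>>> carry_out(plan=[[[0.03,-0.02,0,0,0,0.02,0.8],[0.06,-0.045,0,0,0,0.038,0.8],[0.09,-0.065,0,0,0,0.038,0.8],[0.1085,-0.0775,0,0,0,0.038,0.8],[0.1085,-0.0775,0,0,0,0.038,0.8]]])

```text
time_s: 8.98
eef_pos: [0.5857, 0.0312, 0.1232]
eef_rot: [0.001, 0.709, 0.706, 0.001]
wrist_force: [-0.3, -0.5, 0.3]
opening: 0.802
grasp_force: 0.0
```

>>> carry_out(plan=[[[0,0,0,0,0,0,0.8],[0,0,0,0,0,0,0.8],[0,0,0,0,0,0,0.8],[0,0,0,0,0,0,0.8],[0,0,0,0,0,0,0.8]]])

```text
time_s: 9.4
eef_pos: [0.5818, 0.0349, 0.1229]
eef_rot: [-0.0, 0.707, 0.707, -0.0]
wrist_force: [0.5, 0.4, 0.2]
opening: 0.801
grasp_force: 0.0
```

```bash
python3 - <<'E'
from h import *
o=get_obs();print(o["eef_pos"],o["eef_rot"])
w=camera("wrist");s=camera("scene")
for c in(w,s):
    Q=pts(c)
    m=(np.hypot(Q[...,0]-.5825,Q[...,1]-.0335)<.026)&(abs(Q[...,2]-.062)<.004);t=Q[m]
    if len(t)>5:print(len(t),np.median(t[:,2]),cv2.minEnclosingCircle(t[:,:2].astype(np.float32)))
E
```

```text
[0.58182008 0.03485332 0.12292158] [-9.32255264e-05  7.06801472e-01  7.07411953e-01 -2.29602904e-05]
806 0.061821048457617045 ((0.5830354690551758, 0.03355560824275017), 0.017154857516288757)
87 0.06066912175686112 ((0.5814314484596252, 0.03313365578651428), 0.018016425892710686)
```

>>> carry_out(plan=[[[0.001,-0.0015,-0.03,0,0,0,0.8],[0.001,-0.0015,-0.06,0,0,0,0.8],[0.001,-0.0015,-0.085,0,0,0,0.8],[0.001,-0.0015,-0.091,0,0,0,0.8],[0.001,-0.0015,-0.091,0,0,0,0.6]]])

```text
time_s: 9.92
eef_pos: [0.5814, 0.033, 0.0297]
eef_rot: [-0.002, 0.707, 0.707, -0.001]
wrist_force: [0.1, 0.2, 0.2]
opening: 0.676
grasp_force: 0.0
```

>>> carry_out(plan=[[[0,0,0,0,0,0,0.5],[0,0,0,0,0,0,0.4],[0,0,0,0,0,0,0.3],[0,0,0,0,0,0,0.25],[0,0,0,0,0,0,0.25]]])

```text
time_s: 10.33
eef_pos: [0.5849, 0.0324, 0.0338]
eef_rot: [0.001, 0.707, 0.707, 0.001]
wrist_force: [-2.2, -0.5, 6.8]
opening: 0.381
grasp_force: 59.5
```

>>> carry_out(plan=[[[0,0,0.0,0,0,0,0.25],[0,0,0.02,0,0,0,0.25],[0,0,0.05,0,0,0,0.25],[0,0,0.08,0,0,0,0.25],[0,0,0.1,0,0,0,0.25]]])

```text
time_s: 10.75
eef_pos: [0.5846, 0.0324, 0.135]
eef_rot: [0.001, 0.707, 0.707, 0.001]
wrist_force: [0.7, -0.0, -1.6]
opening: 0.381
grasp_force: 60.1
```

>>> carry_out(plan=[[[-0.02,0.025,0,0,0,-0.05,0.25],[-0.045,0.055,0,0,0,-0.12,0.25],[-0.07,0.085,0,0,0,-0.18,0.25],[-0.095,0.115,0,0,0,-0.238,0.25],[-0.115,0.14,0,0,0,-0.238,0.25]]])

```text
time_s: 11.17
eef_pos: [0.4664, 0.174, 0.132]
eef_rot: [-0.0, 0.787, 0.617, 0.0]
wrist_force: [0.5, -0.0, -2.3]
opening: 0.377
grasp_force: 60.0
```

>>> carry_out(plan=[[[-0.018,0.022,0,0,0,0,0.25],[-0.028,0.034,0,0,0,0,0.25],[-0.031,0.038,0,0,0,0,0.25],[-0.031,0.038,0,0,0,0,0.25],[-0.031,0.038,0,0,0,0,0.25]]])

```text
time_s: 11.58
eef_pos: [0.4381, 0.2104, 0.1322]
eef_rot: [0.0, 0.786, 0.618, 0.0]
wrist_force: [-0.0, -0.1, -1.8]
opening: 0.376
grasp_force: 60.1
```

>>> carry_out(plan=[[[0,0,-0.03,0,0,0,0.25],[0,0,-0.06,0,0,0,0.25],[0,0,-0.08,0,0,0,0.25],[0,0,-0.085,0,0,0,0.25],[0,0,-0.085,0,0,0,0.25]]])

```text
time_s: 12.0
eef_pos: [0.4369, 0.2093, 0.0454]
eef_rot: [-0.001, 0.787, 0.618, -0.002]
wrist_force: [-0.3, -0.4, -2.6]
opening: 0.376
grasp_force: 60.0
```

>>> carry_out(plan=[[[0,0,-0.006,0,0,0,0.25],[0,0,-0.01,0,0,0,0.25],[0,0,-0.0125,0,0,0,0.25],[0,0,-0.0125,0,0,0,0.25],[0,0,-0.0125,0,0,0,0.25]]])

```text
time_s: 12.42
eef_pos: [0.4387, 0.2107, 0.0354]
eef_rot: [0.001, 0.786, 0.618, 0.001]
wrist_force: [0.2, -0.8, 1.6]
opening: 0.374
grasp_force: 60.4
```

>>> carry_out(plan=[[[0,0,0,0,0,0,0.4],[0,0,0,0,0,0,0.6],[0,0,0,0,0,0,0.6],[0,0,0,0,0,0,0.6],[0,0,0.01,0,0,0,0.6]]])

```text
time_s: 12.83
eef_pos: [0.436, 0.2102, 0.0431]
eef_rot: [-0.001, 0.786, 0.618, -0.002]
wrist_force: [-0.5, -0.6, -0.4]
opening: 0.601
grasp_force: 0.0
```

>>> carry_out(plan=[[[0,0,0.03,0,0,0,0.6],[0,0,0.07,0,0,0,0.6],[0,0,0.11,0,0,0,0.6],[0,0,0.13,0,0,0,0.6],[0.02,-0.02,0.14,0,0,0,0.6]]])

```text
time_s: 13.25
eef_pos: [0.4573, 0.1932, 0.1891]
eef_rot: [0.001, 0.785, 0.62, 0.003]
wrist_force: [0.6, 1.2, -0.7]
opening: 0.603
grasp_force: 0.0
```

```bash
python3 - <<'E'
from h import *
o=get_obs();print(o["eef_pos"],o["eef_rot"])
w=camera("wrist");s=camera("scene")
u=np.array([.236,.972]);v=np.array([.972,-.236])
for c in(w,s):
    Q=pts(c)
    for n,(x,y),zt in(("tall",(.4379,.2112),.064),("short",(.4255,.160),.028)):
        m=(np.hypot(Q[...,0]-x,Q[...,1]-y)<.028)&(abs(Q[...,2]-zt)<.004);t=Q[m]
        if len(t)>5:
            k,r=cv2.minEnclosingCircle(t[:,:2].astype(np.float32));d=np.array(k)-[.4315,.185]
            print(n,len(t),np.median(t[:,2]),k,r,"uv",d@u,d@v)
    # handle: bright bar z .055-.075
    m=(abs(Q[...,0]-.54)<.06)&(abs(Q[...,1]+.032)<.015)&(abs(Q[...,2]-.066)<.006);t=Q[m]
    if len(t)>5:print("handle",len(t),np.median(t,0),np.percentile(t,[3,97],axis=0))
save(s,"s3.png",None,1.5)
E
```

```text
[0.45726882 0.19315571 0.1891124 ] [5.99386469e-04 7.84929143e-01 6.19579041e-01 2.77382537e-03]
tall 475 0.06330726109400092 (0.43776363134384155, 0.2133779674768448) 0.017097987234592438 uv 0.029061601384639743 -0.0006089506583213762
short 331 0.027105086516452548 (0.42543530464172363, 0.16039444506168365) 0.015051954425871372 uv -0.025347867504596708 -8.797292280196718e-05
handle 220 [ 0.53771039 -0.02867012  0.06741565] [[ 0.52748032 -0.0339166   0.0613682 ]
 [ 0.54750993 -0.02649478  0.06923643]]
tall 145 0.06279346818553555 (0.4361204206943512, 0.21318373084068298) 0.0178085807710886 uv 0.028485005661010743 -0.0021603115634918164
short 116 0.026612406811136358 (0.4242440462112427, 0.1602257639169693) 0.01612946204841137 uv -0.025792962566852567 -0.0012060673670768688
handle 112 [ 0.51004006 -0.03078525  0.06699755] [[ 0.49635418 -0.04483984  0.06205746]
 [ 0.5331372  -0.02719927  0.06945827]]
```

View pics/s3.png

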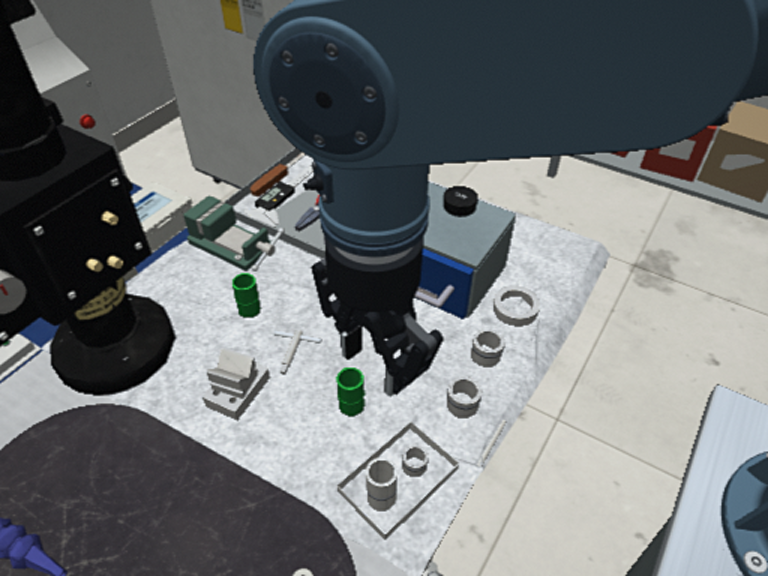

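Both sleeves stand in the tray: tall at (381,483), short at (415,460) in the picture. The measured offsets are u=+29 mm and -25 mm, both within limits. For the handle I'll turn the tool and tilt it 25° so the knuckles clear the cabinet's top edge.

>>> carry_out(plan=[[[0.01,-0.015,0,0,0,-0.088,0.5],[0.02,-0.03,0,0,0,-0.176,0.5],[0.03,-0.045,0,0,0,-0.264,0.4],[0.04,-0.06,0,0,0,-0.352,0.35],[0.05,-0.07,0,0,0,-0.439,0.35]]])

```text
time_s: 13.77
eef_pos: [0.5072, 0.1196, 0.1841]
eef_rot: [-0.0, 0.903, 0.43, -0.001]
wrist_force: [-0.1, 1.0, -1.0]
opening: 0.35
grasp_force: 0.0
```

>>> carry_out(plan=[[[0.01,-0.015,0,0,0,-0.088,0.35],[0.02,-0.03,0,0,0,-0.176,0.35],[0.03,-0.045,0,0,0,-0.264,0.35],[0.04,-0.06,0,0,0,-0.352,0.35],[0.05,-0.07,0,0,0,-0.439,0.35]]])

```text
time_s: 14.18
eef_pos: [0.5573, 0.0496, 0.184]
eef_rot: [-0.0, 0.975, 0.223, -0.001]
wrist_force: [-0.2, -0.0, 0.7]
opening: 0.346
grasp_force: 0.0
```

>>> carry_out(plan=[[[0,-0.01,0,0,0,-0.088,0.35],[0,-0.02,0,0,0,-0.176,0.35],[0,-0.03,0,0,0,-0.264,0.35],[0,-0.04,0,0,0,-0.352,0.35],[0,-0.05,0,0,0,-0.439,0.35]]])

```text
time_s: 14.6
eef_pos: [0.5568, 0.0004, 0.184]
eef_rot: [-0.0, 1.0, 0.006, -0.001]
wrist_force: [-0.0, -0.2, -0.2]
opening: 0.353
grasp_force: 0.0
```

>>> carry_out(plan=[[[0,0,0,-0.088,0,0,0.35],[0,0,0,-0.176,0,0,0.35],[0,0,0,-0.264,0,0,0.35],[0,0,0,-0.352,0,0,0.35],[0,0,0,-0.436,0,0,0.35]]])

```text
time_s: 15.02
eef_pos: [0.5573, 0.0008, 0.1848]
eef_rot: [0.218, 0.976, 0.007, -0.001]
wrist_force: [-0.3, -0.2, 0.6]
opening: 0.348
grasp_force: 0.0
```

>>> carry_out(plan=[[[0,0,0,0,0,0,0.35],[0,0,0,0,0,0,0.35],[0,0,0,0,0,0,0.35],[0,0,0,0,0,0,0.35],[0,0,0,0,0,0,0.35]]])

```text
time_s: 15.43
eef_pos: [0.5577, -0.0003, 0.1848]
eef_rot: [0.216, 0.976, 0.007, -0.001]
wrist_force: [0.0, -0.4, -0.1]
opening: 0.349
grasp_force: 0.0
```

```bash
python3 - <<'E'
from h import *
from scipy.spatial.transform import Rotation as R
o=get_obs();q=o["eef_rot"];M=R.from_quat([q[1],q[2],q[3],q[0]]).as_matrix();print(o["eef_pos"],M.round(3),o["q"].round(2))
for n in("scene","wrist"):
    c=camera(n);Q=pts(c);m=(abs(Q[...,0]-.54)<.05)&(abs(Q[...,1]+.032)<.02)&(Q[...,2]>.062)&(Q[...,2]<.075);t=Q[m]
    if len(t)>5:
        for x in(.51,.53,.55,.57):
            s=t[abs(t[:,0]-x)<.006]
            if len(s)>4:print(n,x,len(s),np.percentile(s,[5,50,95],axis=0)[:,1:].round(4).tolist())
    save(c,n[0]+"4.png",None,1.3)
E
```

```text
[ 5.57669642e-01 -3.21312698e-04  1.84783645e-01] [[ 1.     0.014  0.   ]
 [ 0.013 -0.907 -0.421]
 [-0.006  0.421 -0.907]] [ 0.03  0.26  1.68 -0.46  1.25  1.74]
scene 0.51 30 [[-0.0358, 0.0627], [-0.0301, 0.0672], [-0.0275, 0.0692]]
scene 0.53 25 [[-0.0341, 0.0628], [-0.0302, 0.067], [-0.0271, 0.0688]]
scene 0.55 27 [[-0.0337, 0.0626], [-0.0303, 0.0671], [-0.0272, 0.0691]]
scene 0.57 26 [[-0.035, 0.0632], [-0.0301, 0.0666], [-0.028, 0.0685]]
wrist 0.51 234 [[-0.0499, 0.0643], [-0.0348, 0.0675], [-0.0276, 0.0692]]
wrist 0.53 142 [[-0.0362, 0.0643], [-0.0306, 0.0679], [-0.0273, 0.0692]]
wrist 0.55 150 [[-0.0353, 0.0642], [-0.0303, 0.0679], [-0.0272, 0.0694]]
wrist 0.57 154 [[-0.035, 0.0651], [-0.0305, 0.0681], [-0.0272, 0.0694]]
```

View pics/s4.png

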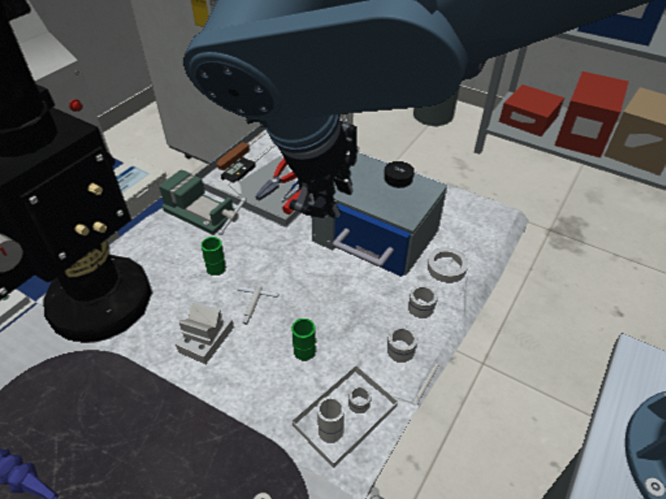

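The tool now leans out of the front at (320,190) and the handle bar is at (360,250); the measured bar axis is y=-0.0315, z=0.064. I'll approach along the tool axis and grip.

>>> carry_out(plan=[[[0,-0.003,-0.025,0,0,0,0.35],[0,-0.006,-0.05,0,0,0,0.35],[0,-0.008,-0.0705,0,0,0,0.35],[0,-0.008,-0.0705,0,0,0,0.35],[0,-0.008,-0.0705,0,0,0,0.35]]])

```text
time_s: 15.95
eef_pos: [0.5566, -0.008, 0.1131]
eef_rot: [0.216, 0.976, 0.008, -0.003]
wrist_force: [-0.5, 0.1, 0.9]
opening: 0.347
grasp_force: 0.0
```

>>> carry_out(plan=[[[0,-0.008,-0.017,0,0,0,0.35],[0,-0.015,-0.032,0,0,0,0.35],[0,-0.0215,-0.046,0,0,0,0.35],[0,-0.0265,-0.057,0,0,0,0.35],[0,-0.0295,-0.0635,0,0,0,0.35]]])

```text
time_s: 16.37
eef_pos: [0.558, -0.0375, 0.0506]
eef_rot: [0.216, 0.976, 0.007, -0.001]
wrist_force: [-0.8, -0.0, 0.5]
opening: 0.349
grasp_force: 0.0
```

>>> carry_out(plan=[[[0,0,0,0,0,0,0.35],[0,0,0,0,0,0,0.35],[0,0,0,0,0,0,0.25],[0,0,0,0,0,0,0.2],[0,0,0,0,0,0,0.15]]])

```text
time_s: 16.78
eef_pos: [0.5581, -0.0367, 0.0511]
eef_rot: [0.216, 0.976, 0.008, -0.001]
wrist_force: [0.6, 0.6, 0.3]
opening: 0.151
grasp_force: 0.1
```

>>> carry_out(plan=[[[0,0,0,0,0,0,0.1],[0,0,0,0,0,0,0.05],[0,0,0,0,0,0,0],[0,0,0,0,0,0,0],[0,0,0,0,0,0,0]]])

```text
time_s: 17.2
eef_pos: [0.5582, -0.0369, 0.0514]
eef_rot: [0.217, 0.976, 0.008, -0.001]
wrist_force: [-1.4, 1.0, 6.0]
opening: 0.089
grasp_force: 58.6
```

Gripped cleanly; now pull.

>>> carry_out(plan=[[[0,0.006,0,0,0,0,0],[0,0.014,0,0,0,0,0],[0,0.023,0,0,0,0,0],[-0.0005,0.032,0,0,0,0,0],[-0.0005,0.04,0,0,0,0,0]]])

```text
time_s: 17.62
eef_pos: [0.5581, 0.0036, 0.0514]
eef_rot: [0.217, 0.976, 0.008, -0.001]
wrist_force: [1.3, -2.8, 5.9]
opening: 0.088
grasp_force: 59.1
```

>>> carry_out(plan=[[[0,0.009,0,0,0,0,0],[0,0.018,0,0,0,0,0],[-0.0005,0.027,0,0,0,0,0],[-0.0005,0.034,0,0,0,0,0],[-0.0005,0.04,0,0,0,0,0]]])

```text
time_s: 18.03
eef_pos: [0.558, 0.0439, 0.0514]
eef_rot: [0.216, 0.976, 0.008, -0.0]
wrist_force: [4.0, -2.4, 6.0]
opening: 0.094
grasp_force: 59.1
```

>>> carry_out(plan=[[[0,0.004,0,0,0,0,0],[0,0.008,0,0,0,0,0],[0,0.012,0,0,0,0,0],[0,0.016,0,0,0,0,0],[0,0.018,0,0,0,0,0]]])

```text
time_s: 18.45
eef_pos: [0.5578, 0.0574, 0.0514]
eef_rot: [0.22, 0.975, 0.008, -0.001]
wrist_force: [8.5, -31.6, -3.3]
opening: 0.088
grasp_force: 58.8
```

>>> carry_out(plan=[[[0,0.001,0,0,0,0,0],[0,0.002,0,0,0,0,0],[0,0.002,0,0,0,0,0],[0,0.002,0,0,0,0,0],[0,0.002,0,0,0,0,0]]])

```text
time_s: 18.87
eef_pos: [0.5578, 0.0574, 0.0514]
eef_rot: [0.221, 0.975, 0.007, -0.002]
wrist_force: [7.3, -29.3, -0.7]
opening: 0.089
grasp_force: 58.9
```

It has reached the stop (94 mm of travel, 30 N). I'll relax, release and retreat along the tool axis.

>>> carry_out(plan=[[[0,-0.003,0,0,0,0,0],[0,-0.003,0,0,0,0,0.1],[0,-0.003,0,0,0,0,0.35],[0,-0.003,0,0,0,0,0.35],[0,-0.003,0,0,0,0,0.35]]])

```text
time_s: 19.28
eef_pos: [0.5556, 0.0608, 0.0495]
eef_rot: [0.216, 0.976, 0.008, -0.002]
wrist_force: [0.3, 0.6, -0.4]
opening: 0.344
grasp_force: 0.0
```

>>> carry_out(plan=[[[0,0,0,0,0,0,0.35],[0,0.004,0.009,0,0,0,0.35],[0,0.0125,0.027,0,0,0,0.35],[0,0.025,0.0545,0,0,0,0.35],[0,0.038,0.0815,0,0,0,0.35]]])

```text
time_s: 19.7
eef_pos: [0.5555, 0.0988, 0.1325]
eef_rot: [0.216, 0.976, 0.008, -0.003]
wrist_force: [-0.4, 0.4, -0.5]
opening: 0.351
grasp_force: 0.0
```

>>> carry_out(plan=[[[-0.02,0,0.04,0,0,0,0.35],[-0.04,0,0.08,0,0,0,0.35],[-0.08,0,0.11,0,0,0,0.35],[-0.11,0,0.12,0,0,0,0.35],[-0.11,0,0.12,0,0,0,0.35]]])

```text
time_s: 20.12
eef_pos: [0.4434, 0.0995, 0.2563]
eef_rot: [0.215, 0.976, 0.008, 0.001]
wrist_force: [1.3, 1.5, -1.3]
opening: 0.352
grasp_force: 0.0
```

```bash
python3 - <<'E'
from h import *
print(get_obs()["eef_pos"],get_obs()["wrist_force"])
c=camera("scene");Q=pts(c);save(c,"s5.png",None,1.5)
m=(abs(Q[...,0]-.54)<.03)&(abs(Q[...,1]-.062)<.02)&(abs(Q[...,2]-.066)<.006);t=Q[m]
print("handle",len(t),np.percentile(t,[5,50,95],axis=0).round(4) if len(t) else 0)
H,S,V=cv2.split(cv2.cvtColor(c["pixels"],cv2.COLOR_RGB2HSV))
red=((H<8)|(H>172))&(S>150)&(abs(Q[...,1]+.05)<.03)&(Q[...,2]>.1)&(Q[...,2]<.2)&(Q[...,0]<.7)
for z in(.11,.12,.13,.14,.15,.17):
    s=Q[red&(abs(Q[...,2]-z)<.005)]
    if len(s):print(z,s[:,0].min(),s[:,0].max())
E
```

```text
[0.44344386 0.09946882 0.25626675] [ 1.29558605  1.45624578 -1.2800731 ]
handle 153 [[0.5129 0.06   0.0626]
 [0.5392 0.065  0.0672]
 [0.5664 0.0676 0.0692]]
0.11 0.6252596087303809 0.6350507644378833
0.12 0.6245045563728098 0.6350187140466257
0.13 0.6265515802785291 0.6347453203771043
0.14 0.6299384955983759 0.6342024065870737
0.17 0.6238601967301001 0.6368258882913828
```

View pics/s5.png

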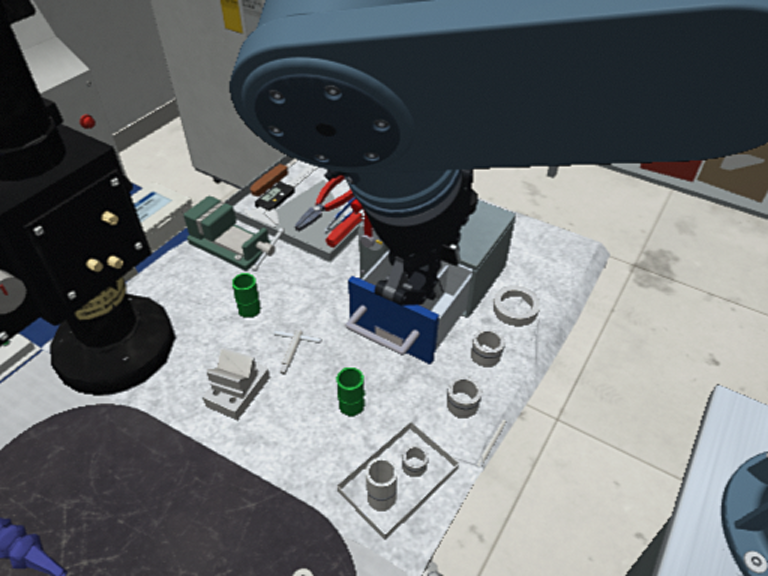

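The picture shows the drawer out, with its handle at (382,330) and 95 mm of measured travel. Both sleeves are upright in the tray, the lever is upright, the bystanders are in place and the arm is clear.

```bash
python3 -c "
from bench import hand_in
print(hand_in())"
```

```text
the job is handed in; nothing more can be done
None
```

The job is handed in, with no verdict returned: by my last measurements both sleeves stand upright in the tray, the lever is upright within about 1°, the drawer is out about 95 mm to its stop, and the ring, chuck key and stacked blocks looked unmoved.

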